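# Stand the long culture tubes upright in their cups

### The job

Take the two long capped tubes out of the sloped rack and stand each one upright, cap up, in the steel cup that fits it: the wide tube in the wide cup, the slim tube in the narrow cup. Lower each tube right down to the bottom of its cup, do not drop it in. Leave the short tube in the rack, and the jar, dishes, beaker and brush where they are.

Things in the scene. Friction and masses are not known exactly. Their poses are not given: they have to be found in the camera images.
- rack: White sloped tube rack, fixed, 120 (x) x 250 (y) x 115 mm high. Origin: centre of its underside. Three open V channels at y = -80, 0, +80 mm, 88 mm long, 34 mm wide, rise from a foot ledge and lean 28 degrees from vertical, upper end towards its -x (roughly the robot); the V opens to +x and up. The V's bottom line meets the ledge at x = 15, z = 34 mm.
- wide_tube: Wide long glass tube, 30 mm diameter, 170 mm long overall, hemispherical foot, black plastic cap 32 mm diameter on the top 40 mm; about 90 g. Origin on its axis 39.9 mm above the tip of the foot. Its z axis runs along the tube from the round foot to the cap; at the start it lies in one of the rack's three channels, cap uppermost, leaning 28 degrees from vertical.
- wide_tube_foot (a point): Lowest point of the wide tube's round foot, on its axis.
- wide_tube_cap (a point): Middle of the wide tube's cap, on the axis, 150 mm above the foot and 20 mm below the top: a good place to grip. Axes as the tube's.
- slim_tube: Slim long glass tube, 20 mm diameter, 170 mm long overall, hemispherical foot, black plastic cap 22 mm diameter on the top 40 mm; about 50 g. Origin on its axis 26.6 mm above the tip of the foot. Its z axis runs along the tube from the round foot to the cap; at the start it lies in one of the rack's three channels, cap uppermost, leaning 28 degrees from vertical.
- slim_tube_foot (a point): Lowest point of the slim tube's round foot, on its axis.
- slim_tube_cap (a point): Middle of the slim tube's cap, on the axis, 150 mm above the foot and 20 mm below the top: a good place to grip. Axes as the tube's.
- short_tube: Short glass tube, to be left in the rack: 30 mm diameter, only 115 mm long, black plastic cap 32 mm diameter and 25 mm high. Origin on its axis 39.9 mm above the foot. It lies in the third channel.
- wide_cup: Wide steel cup, fixed upright: inner diameter 36, outer 42, rim 87 mm above the table, inner floor 12 mm above the table (75 mm deep), on a dark round foot 84 mm in diameter. Origin: centre of its underside.
- wide_cup_floor (a point): Centre of the wide cup's inner floor, 12 mm above the table, 75 mm below the rim.
- narrow_cup: Narrow steel cup, fixed upright: inner diameter 26, outer 32, rim 87 mm above the table, inner floor 12 mm above the table (75 mm deep), on the same kind of foot, 84 mm in diameter. Origin: centre of its underside.
- narrow_cup_floor (a point): Centre of the narrow cup's inner floor, 12 mm above the table, 75 mm below the rim.
- bottle: White jar with a red cap, 64 mm diameter, 120 mm high, loose. Origin: centre of its underside.
- dishes: Stack of three round clear dishes, 90 mm diameter, 44 mm high, loose. Origin: centre of its underside.
- beaker: Empty glass beaker, 70 mm diameter, 90 mm high, loose. Origin: centre of its underside.
- brush: Cleaning brush lying on the table on the left, loose. Origin: at its underside.
There are look-alikes about, which are no part of the job. What is shaped like the wide_tube but red is not meant.

How it is judged:
By the outcome, as a careful person would: the job done as asked, in the order asked, and still so for the second after the job is handed in, with the robot touching nothing.
It also fails if it takes over 72 s, if anything falls off the work surface, if the arm or the gripper's body presses on something with over 40 N, if the wrist force passes 120 N, or if a joint passes its speed limit or range.

### The arm

A 7-joint arm with a two-finger parallel gripper is mounted at the origin on the work surface. World frame = base frame: x ahead of the robot, y to its left, z up, the work surface at z = 0. Lengths are in mm, angles in rad, forces in N, time in s.
With the tool pointing down it reaches from about 400 to 900 mm from the base axis. Payload 5.6 kg.
Tool frame: the origin (TCP) lies midway between the tips of the shut fingers; the grasp point (between the pads) lies 19 mm behind it; z points along the fingers, y is the line along which they close (so a half turn about z gives the same grasp; the last joint's range is limited). The gripper opens to 92 mm and grips with 3 to 60 N. Pads are 20 mm wide; open, the fingers measure 128 mm over their backs; the gripper's body (75 mm by 189 mm) begins 69 mm behind the grasp point.
Start: joints at [1.295, 0.468, -0.012, 1.603, 0.006, 1.071, -0.056], TCP at [149.914, -632.483, 214.592] pointing down, gripper open.
Joint ranges: [-2.53, 2.53], [-0.31, 2.02], [-1.57, 1.55], [0.28, 2.44], [-1.29, 4.43], [0.15, 1.84], [-2.92, 2.92]. Speed limits (rad/s): [2.57, 2.57, 3.14, 3.14, 3.14, 3.14, 3.14].

### API

Orientations are given as a rotation vector (axis times angle).
In Python, from cell import robot, grip, kin, viewer gives the robot as it stands. Calls block until the motion is done:
- robot.movep(position, orientation): joint-space move of the TCP to a pose.
- robot.servo_line(position, feed=150, rotation=None): straight line of the TCP; rotation=None keeps the orientation; feed is the mean speed in mm/s.
- robot.goto_joints(angles): joint-space move.
- grip(opening, newtons=None): opening from 0.0 (shut) to 1.0 (fully open); newtons is the grip in N (None keeps the last); returns when the fingers have stopped.
- robot.hold(seconds).
- kin.ik(position, orientation): joint angles nearest the present ones, or None.
- robot.observe(): the state.
- viewer.read_camera(name): name is "scene" or "top" or "wrist"; returns the picture (480x640x3 uint8, red, green, blue); there is no depth.
- viewer.camera_info(name): a dict with "camera_matrix" (3x3 intrinsics, pixels), "R" (3x3) and "t" (3): a world point X has camera coordinates R X + t. Camera axes: x right, y down, z forward; pixel columns grow to the right and rows downward; lengths in mm; the calibration is good to about 2 mm. The wrist camera is an equidistant fisheye: a pixel r from the principal point sees the ray r / f radians off the axis. A picture is of the moment at which its call begins: read the wrist's pose just before it. camera_info takes no time and is no camera call; for the wrist camera it gives the pose at the moment of the call.
A pose or a line that the arm cannot do raises robot.IKError and nothing moves.
- robot.job_done(): hands the job in; it is judged then, once.
Trained networks look in the newest picture that a camera, given by its name, has taken for a name from the list of things; names that differ only in an ending like _2 or _b are one class to them, and where a whole thing is asked for, a point or a joint stands for the part that bears it (a point fixed in the world has none). Each returns a list of dicts, best first, with "confidence" (0 to 1); they miss things now and then, are a little off and sometimes report something else, mostly with a low value. They report only what shows in the picture. A call takes as long as a camera call. They do not tell look-alikes from the thing itself.
- viewer.silhouettes(name, camera): "mask" (480x640 bool, what is visible of it).
- viewer.pinpoint(name, camera): "at" ([x, y, z] in mm, in the coordinates of the camera as it stood for that picture, good to about 4 mm: a listed point, or the origin of a listed thing).
The state is a dict: "t": time; "joints": joint angles; "joint_velocities": joint speeds; "joint_torque": joint torques, N m; "tcp_pos": TCP position; "tcp_rot": TCP orientation; "contact_force": force on the tool from outside, world axes, zero at the start; "wrist_torque": the same for the moment, N m; "grip_width": opening from 0.0 (shut) to 1.0 (fully open); "grip_force": force on a finger pad.
Only numpy, scipy, OpenCV 4.12 (cv2) and the standard library are available. Lean on these libraries where they do the work, as an engineer would, in place of code of your own. Each camera call takes 0.05 s, during which the arm holds its last target. There are 200 camera calls.

## Working session

There is one attempt and no reset: what is moved stays moved. The work goes in short steps, each a Python script; the robot and the scene stay as the last script left them, time stands still between calls to the robot, and variables do not carry over. Pictures are saved under pics/ and viewed, at most 10 in all, crops included, and the job is handed in when it is done.

```bash
ls; mkdir -p pics; cat > h.py <<'E'
import numpy as np, cv2
from scipy.spatial.transform import Rotation as Ro
from cell import robot, grip, kin, viewer
def save(c,f,img=None):
    im=viewer.read_camera(c); cv2.imwrite('pics/'+f,im[:,:,::-1]); return im
def world(p,i): return np.array(i["R"]).T@(np.array(p)-np.array(i["t"]))
def proj(X,i):
    c=np.array(i["R"])@np.array(X)+np.array(i["t"]); q=np.array(i["camera_matrix"])@c; return q[:2]/q[2]
E
cat > a.py <<'E'
from h import *
ims=[]
for c in ("scene","top"):
    ims.append(save(c,c+'1.png')); i=viewer.camera_info(c)
    print(c,np.round(i["t"]),np.round(i["camera_matrix"]).tolist())
    for n in ["rack","wide_tube_cap","wide_tube_foot","slim_tube_cap","slim_tube_foot","short_tube","wide_cup_floor","narrow_cup_floor","wide_cup","narrow_cup","bottle","dishes","beaker","brush"]:
        for d in viewer.pinpoint(n,c):
            if d["confidence"]>.25:
                w=world(d["at"],i);print(n,round(d["confidence"],2),w.round(),proj(w,i).round())
print(robot.observe()["t"])
E
python3 a.py
```

```text
pics
scene [-340.  -89. 1500.] [[479.0, 0.0, 317.0], [0.0, 479.0, 247.0], [0.0, 0.0, 1.0]]
rack 0.81 [ 609. -171.   -3.] [323. 346.]
rack 0.54 [ 566. -164.  171.] [309. 278.]
wide_tube_cap 0.93 [ 496. -504.   19.] [168. 411.]
wide_tube_cap 0.79 [ 448. -267.   13.] [242. 332.]
wide_tube_cap 0.69 [ 198. -411.   14.] [126. 317.]
wide_tube_cap 0.65 [ 555. -241.  173.] [280. 294.]
wide_tube_cap 0.6 [337. -25.  14.] [280. 261.]
wide_tube_foot 0.89 [ 169. -269.   13.] [168. 281.]
wide_tube_foot 0.87 [ 372. -418.   14.] [167. 355.]
wide_tube_foot 0.79 [ 300. -285.   12.] [195. 308.]
wide_tube_foot 0.57 [ 462. -109.   15.] [293. 297.]
slim_tube_cap 0.64 [ 565. -163.  170.] [309. 277.]
slim_tube_cap 0.45 [ 625. -410.    2.] [251. 421.]
slim_tube_foot 0.7 [ 634. -176.   40.] [331. 339.]
short_tube 0.63 [636. -92.  78.] [355. 306.]
wide_cup_floor 0.84 [657. 231.  12.] [432. 262.]
narrow_cup_floor 0.63 [489. 139.   9.] [361. 256.]
wide_cup 0.97 [659. 236.  -3.] [433. 266.]
narrow_cup 0.7 [496. 141.  -3.] [363. 260.]
bottle 0.62 [701. 104.  -4.] [422. 299.]
dishes 0.59 [411. 278.   3.] [367. 225.]
[... 719 characters left out ...]
slim_tube_foot 0.52 [ 635. -183.   44.] [387. 178.]
slim_tube_foot 0.44 [ 559. -249.  179.] [426. 189.]
short_tube 0.46 [641. -97.  78.] [354. 173.]
wide_cup_floor 0.66 [657. 231.  11.] [227. 182.]
wide_cup_floor 0.64 [303. 450.  -4.] [143. 324.]
narrow_cup_floor 0.68 [496. 139.  15.] [265. 240.]
narrow_cup_floor 0.6 [ 621. -176.   65.] [386. 181.]
wide_cup 0.75 [655. 231.   1.] [228. 184.]
narrow_cup 0.76 [493. 131.  -2.] [268. 243.]
narrow_cup 0.53 [ 615. -256.   78.] [419. 180.]
bottle 0.84 [708. 103.   2.] [276. 163.]
dishes 0.73 [409. 274.  -2.] [213. 278.]
beaker 0.59 [ 628. -417.   -1.] [474. 181.]
beaker 0.54 [ 624. -176.   64.] [386. 180.]
brush 0.57 [302. 451.  -4.] [143. 325.]
1.5
```

View pics/scene1.png

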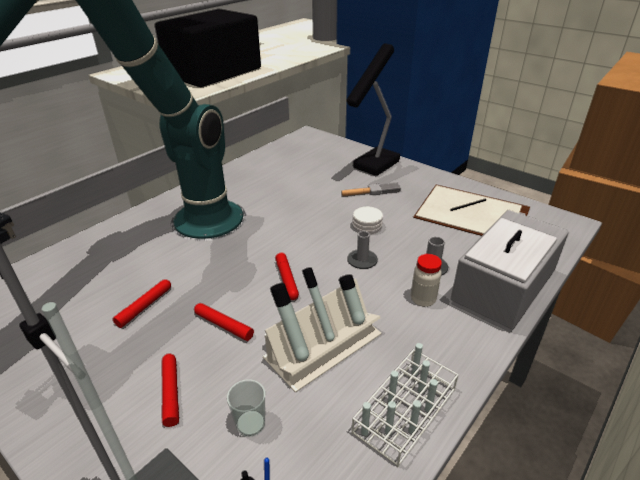

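```bash
python3 -c "
import cv2
a=cv2.imread('pics/scene1.png')[240:400,230:380];b=cv2.imread('pics/top1.png')[140:270,310:450]
cv2.imwrite('pics/crop1.png',cv2.hconcat([cv2.resize(a,(400,427)),cv2.resize(b,(400,427))]))"
```

```text
(no output)
```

View pics/crop1.png

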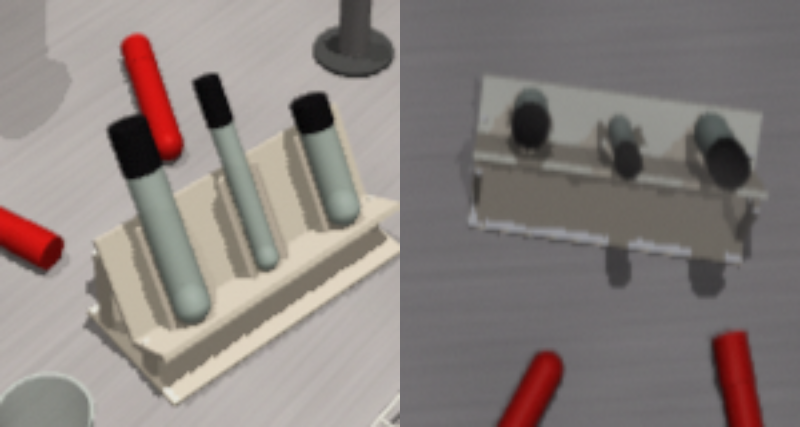

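Shown: the wide tube is at (290,322), slim at (320,305) and short at (351,300), all in the rack. The look-alikes are the red tubes at (143,303), (223,321), (170,389) and (287,276); they are red, so rejected. The narrow cup is at (363,250) and the wide cup at (435,255). The close crop confirms the wide long tube at the -y end, slim in the middle and short at the +y end. The 90° V geometry matches the given origins (21.2/tan28 = 39.9).

Next I fit the rack pose from all points, then move to pre-grasp and refine with the wrist camera.

```bash
cat >> h.py <<'E'
from scipy.optimize import least_squares
s28,c28=np.sin(np.radians(28)),np.cos(np.radians(28))
def rk(y,r,h):  # point on tube axis, h above foot, rack frame
    o=r*2**.5; return np.array([15+o*c28-h*s28,y,34+o*s28+h*c28])
M={"rack":np.zeros(3),"wide_tube_cap":rk(-80,15,150),"wide_tube_foot":rk(-80,15,0),"wide_tube":rk(-80,15,39.9),"slim_tube_cap":rk(0,10,150),
 "slim_tube_foot":rk(0,10,0),"slim_tube":rk(0,10,26.6),"short_tube":rk(80,15,39.9)}
def Rz(a): return Ro.from_euler('z',a).as_matrix()
def fitrack(obs,p0):
    f=lambda p:np.concatenate([(Rz(p[2])@M[n]+[p[0],p[1],0]-w) for n,w in obs])
    ob=obs; obs=[(n,w) for n,w in ob if np.linalg.norm(Rz(p0[2])@M[n]+[p0[0],p0[1],0]-w)<25]
    s=least_squares(f,p0,loss='soft_l1',f_scale=4); return s.x,[(n,(w-Rz(s.x[2])@M[n]-[s.x[0],s.x[1],0]).round(1).tolist()) for n,w in obs]
def tubepose(p,n): # tool orientation along tube, closing along rack y
    R=Rz(p[2]); z=R@[s28,0,-c28]; y=R@[0,1,0]; x=np.cross(y,z); return np.c_[x,y,z]
def best(pos,Rm):
    out=[]
    for S in (np.eye(3),np.diag([-1,-1,1])):
        rv=Ro.from_matrix(Rm@S).as_rotvec(); q=kin.ik(pos,rv)
        if q is not None: out.append((np.abs(np.array(q)-robot.observe()["joints"]).max(),rv,np.round(q,2)))
    return sorted(out,key=lambda o:o[0])
E
cat > b.py <<'E'
from h import *
import json
obs=[("rack",[609,-171,-3]),("wide_tube_cap",[555,-241,173]),("slim_tube_cap",[565,-163,170]),("slim_tube_foot",[634,-176,40]),("short_tube",[636,-92,78]),
("wide_tube_foot",[629,-257,41]),("slim_tube_cap",[568,-169,172]),("slim_tube_foot",[635,-183,44]),("short_tube",[641,-97,78])]
obs=[(n,np.array(w,float)) for n,w in obs]
p,r=fitrack(obs,[609,-171,-.1]);print(p,r)
R=tubepose(p,0); cap=Rz(p[2])@M["wide_tube_cap"]+[p[0],p[1],0]
pre=cap-R[:,2]*100+[0,0,20]
b=best(pre,R);print(pre,[(o[0],o[2]) for o in b],[len(best(q,R)) for q in (cap,cap+R[:,2]*19)])
d=np.diag([1,-1,-1.])
for c in ([657,232],[494,138]): print([(o[0],o[2]) for o in best([*c,143],d)],[len(best([*c,300],d))])
o=robot.observe(); 
# rise first, then go
robot.servo_line(np.array(o["tcp_pos"])+[0,0,130],feed=200)
robot.movep(pre,b[0][1]); grip(0.62)
im=save("wrist","w1.png"); i=viewer.camera_info("wrist");print(i["camera_matrix"])
for n in M:
    for d in viewer.pinpoint(n,"wrist"):
        if d["confidence"]>.25: 
            w=world(d["at"],i);obs.append((n,w));print(n,round(d["confidence"],2),w.round())
np.save("pre.npy",p);print(fitrack(obs,p),fitrack(obs[9:],p)[0],robot.observe()["t"])
E
python3 b.py
```

```text
[ 6.08377038e+02 -1.71855496e+02 -1.90182832e-01] [('rack', [0.6, 0.9, -3.0]), ('wide_tube_cap', [-2.2, 2.5, -3.4]), ('slim_tube_cap', [-1.2, 0.7, -3.1]), ('slim_tube_foot', [-1.4, 1.1, -0.6]), ('short_tube', [-2.2, 4.1, -1.2]), ('wide_tube_foot', [2.6, -0.2, -3.0]), ('slim_tube_cap', [1.8, -5.3, -1.1]), ('slim_tube_foot', [-0.4, -5.9, 3.4]), ('short_tube', [2.8, -0.9, -1.2])]
[ 511.12423373 -234.60232316  284.69589398] [(np.float64(1.1369374176167106), array([ 0.88,  0.05, -0.45,  2.08, -0.18,  0.55, -1.19])), (np.float64(2.009090800992299), array([ 0.84,  0.05, -0.41,  2.08, -0.19,  0.55,  1.95]))] [2, 2]
[(np.float64(1.1478321603808712), array([ 0.27,  0.96, -1.16,  1.48,  0.89,  1.29,  0.59])), (np.float64(2.235752003169495), array([ 0.03,  0.72, -0.65,  1.5 ,  0.47,  1.08, -2.29]))] [2]
[(np.float64(1.1285168730452226), array([ 0.53,  0.64, -1.14,  1.95,  0.69,  1.02,  0.64])), (np.float64(2.2199768700572196), array([ 0.3 ,  0.46, -0.79,  1.96,  0.42,  0.89, -2.28]))] [2]
[[371.64829954   0.         319.14612518]
 [  0.         371.64829954 235.38950886]
 [  0.           0.     
[... 688 characters left out ...]
2228034e+02, -1.86145292e-01]), [('rack', [0.6, 1.2, -3.0]), ('wide_tube_cap', [-2.5, 3.1, -3.4]), ('slim_tube_cap', [-1.2, 1.3, -3.1]), ('slim_tube_foot', [-1.4, 1.3, -0.6]), ('short_tube', [-2.0, 4.4, -1.2]), ('wide_tube_foot', [2.3, 0.1, -3.0]), ('slim_tube_cap', [1.8, -4.7, -1.1]), ('slim_tube_foot', [-0.4, -5.7, 3.4]), ('short_tube', [3.0, -0.6, -1.2]), ('rack', [1.6, 1.6, -2.5]), ('wide_tube_cap', [-1.6, -1.6, -0.6]), ('wide_tube_foot', [2.6, 4.3, 0.7]), ('wide_tube', [-1.4, -2.5, 5.0]), ('slim_tube_cap', [-1.6, 1.2, 0.2]), ('slim_tube_foot', [2.4, -4.5, 5.7]), ('slim_tube', [0.2, -2.2, -0.5]), ('short_tube', [-1.4, 0.8, -3.7])]) [ 6.08389468e+02 -1.72624210e+02 -1.83127138e-01] 5.3583
```

View pics/w1.png

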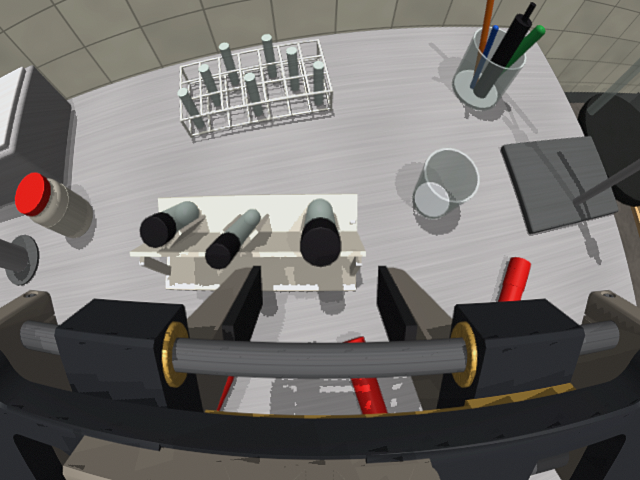

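```bash
python3 - <<'E'
from h import *
p=np.array([608.4,-172.4,-.185])
i=viewer.camera_info("wrist");K=np.array(i["camera_matrix"])
def fe(X):
    c=i["R"]@np.array(X)+i["t"];th=np.arctan2(np.hypot(c[0],c[1]),c[2]);return K[:2,2]+K[0,0]*th*c[:2]/np.hypot(c[0],c[1])
for y,r,hs in((-80,15,(0,130,170)),(0,10,(0,130,170)),(80,15,(0,90,115))):
    print([fe(Rz(p[2])@rk(y,r,h)+[p[0],p[1],0]).round() for h in hs])
print([fe(Rz(p[2])@np.array(c)+[p[0],p[1],0]).round() for c in([-60,-125,0],[-60,125,0],[60,-125,0],[60,125,0])])
E
```

```text
[array([319., 210.]), array([320., 236.]), array([320., 249.])]
[array([253., 216.]), array([228., 244.]), array([217., 257.])]
[array([191., 211.]), array([163., 227.]), array([153., 233.])]
[array([355., 291.]), array([166., 289.]), array([353., 201.]), array([173., 204.])]
```

The projected model lands on the image: rack corners are at (357,290) and (166,289), the wide cap top is near (320,249), and the fingers straddle the wide tube. Grasping it.

```bash
cat > g.py <<'E'
from h import *
import sys
name,op,N=sys.argv[1],float(sys.argv[2]),float(sys.argv[3])
p=np.array([608.4,-172.4,-.185]); R=tubepose(p,0); rv=Ro.from_matrix(R).as_rotvec()
cap=Rz(p[2])@M[name+"_cap"]+[p[0],p[1],0]
o=robot.observe()
b=best(cap-R[:,2]*81,R)[0]; rv=b[1]
if len(sys.argv)>4: robot.movep(cap-R[:,2]*90,rv); grip(op)
robot.servo_line(cap-R[:,2]*60,feed=150,rotation=rv)
robot.servo_line(cap+R[:,2]*19,feed=100)
print("F",np.round(robot.observe()["contact_force"],1))
grip(0.0,N); o=robot.observe(); print("w",o["grip_width"]*92,o["grip_force"],np.round(o["contact_force"],1))
robot.servo_line(cap+R[:,2]*19-R[:,2]*110+R[:,0]*0,feed=120)
o=robot.observe(); print("w",o["grip_width"]*92,np.round(o["contact_force"],1),o["t"],np.round(o["joints"],2))
E
python3 g.py wide_tube .62 20
```

```text
F [0.5 0.1 0.2]
w 31.53239389979004 19.998632669448853 [-0.4  0.6  1.9]
w 31.769922820930503 [ 0.  -0.4 -0.8] 8.4083 [ 0.88  0.1  -0.46  2.11 -0.16  0.48 -1.2 ]
```

```bash
cat > m.py <<'E'
from h import *
import sys
cup,x,y,f=sys.argv[1],float(sys.argv[2]),float(sys.argv[3]),sys.argv[4]
o=robot.observe(); t=np.array(o["tcp_pos"])
robot.servo_line([t[0],t[1],365],feed=200)
z=300
c=[]
for a in np.arange(-1.4,1.5,.2):
    Rm=np.diag([1,-1,-1.])@Rz(-a)
    for S in (np.eye(3),):
        for b in best([x,y,z],Rm): 
            q=b[2]; c.append((max(abs(q[1]),abs(q[2]),abs(b[0])),b[1],a,q))
c.sort(key=lambda k:k[0]); print(c[0][0],c[0][2],c[0][3])
robot.movep([x,y,z+30],c[0][1]); robot.servo_line([x,y,z-20],feed=120)
robot.hold(.2)
i=viewer.camera_info("wrist"); save("wrist",f+".png")
for n in (cup+"_cup",cup+"_cup_floor",cup+"_tube_foot",cup+"_tube_cap",cup+"_tube"):
    for d in viewer.pinpoint(n,"wrist"):
        if d["confidence"]>.25: print(n,round(d["confidence"],2),world(d["at"],i).round(1))
o=robot.observe();print(o["tcp_pos"],o["tcp_rot"],o["t"],np.round(o["contact_force"],1),o["grip_width"]*92)
for k in("R","t"): print(np.round(i[k],3).tolist())
E
python3 m.py wide 657 232 w2
```

```text
0.99 -1.2 [ 0.19  0.69 -0.99  1.33  0.57  1.41 -0.4 ]
wide_cup 0.58 [657.5 233.9   2.3]
wide_cup 0.32 [655.  227.4  13.5]
wide_cup_floor 0.67 [656.6 230.6  11. ]
wide_tube_foot 0.7 [658.5 234.1 148.7]
wide_tube_cap 0.84 [341.9 -25.   14.6]
wide_tube_cap 0.8 [655.1 233.  302.6]
wide_tube 0.75 [655.4 233.4 193.7]
[657.03643971 232.0626482  280.16150746] [1.77381022e+00 2.59274966e+00 2.96965065e-04] 11.9583 [ 0.4 -0.1 -1.2] 31.76193755590071
[[0.932, 0.363, 0.003], [0.352, -0.905, 0.24], [0.09, -0.223, -0.971]]
[-697.63, -64.582, 446.963]
```

View pics/w2.png

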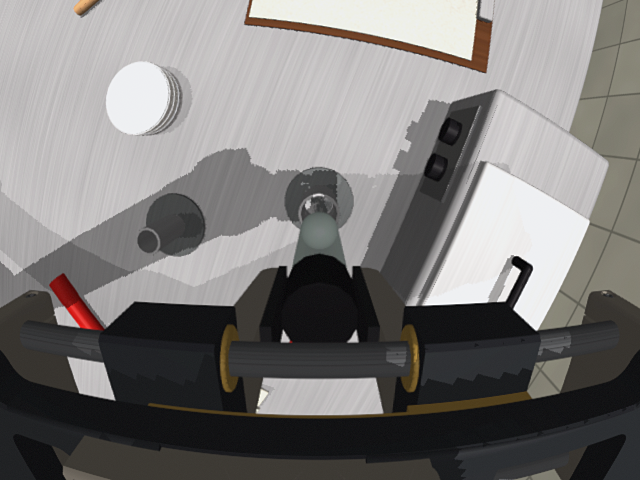

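The tube hangs upright with its foot at (319,232), just in front of the wide cup rim at (319,207). The narrow cup rim is at (149,239). I overlay predicted outlines to check the alignment.

```bash
cat >> h.py <<'E'
def fe(X,i):
    K=np.array(i["camera_matrix"]);c=np.array(X)@np.array(i["R"]).T+i["t"];h=np.hypot(c[...,0],c[...,1]);th=np.arctan2(h,c[...,2])
    return K[:2,2]+K[0,0]*(th/h)[...,None]*c[...,:2]
def circ(x,y,z,r): a=np.linspace(0,6.2832,60); return np.c_[x+r*np.cos(a),y+r*np.sin(a),0*a+z]
def overlay(src,dst,i,curves,box,s):
    x0,y0,x1,y1=box; im=cv2.resize(cv2.imread('pics/'+src)[y0:y1,x0:x1],None,fx=s,fy=s,interpolation=cv2.INTER_CUBIC)
    for C,col in curves: cv2.polylines(im,[np.round((fe(C,i)-[x0-.5,y0-.5])*s).astype(int)],False,col,1)
    cv2.imwrite('pics/'+dst,im)
E
python3 - <<'E'
from h import *
i=viewer.camera_info("wrist"); t=np.array(robot.observe()["tcp_pos"])
W,N=(657,232),(494,138)
cs=[]
for (x,y),ro,ri in((W,21,18),(N,16,13)): cs+=[(circ(x,y,87,ro),(0,0,255)),(circ(x,y,87,ri),(0,255,255)),(circ(x,y,0,42),(255,0,0))]
f=t[2]-131
for dz in (5,15,60,125): cs.append((circ(t[0],t[1],f+dz,np.sqrt(225-(15-min(dz,15))**2)),(0,255,0)))
overlay("w2.png","o2.png",i,cs,(120,160,370,310),3.2)
E
```

```text
(no output)
```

View pics/o2.png

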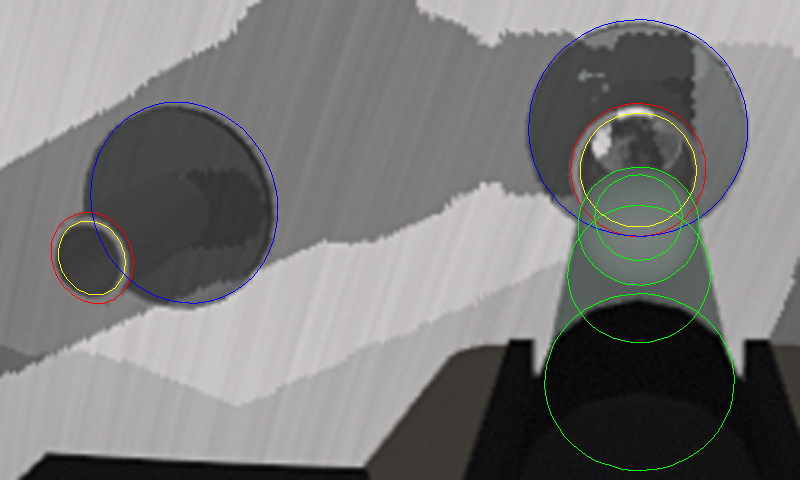

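Overlay and image agree to about 1 mm: cup base and rim, tube edges and foot. Lowering with a force guard.

```bash
cat > d.py <<'E'
from h import *
import sys
x,y=float(sys.argv[1]),float(sys.argv[2])
robot.servo_line([x,y,222],feed=80); f0=np.array(robot.observe()["contact_force"]); ok=True; print("f0",f0.round(2))
z=222
while z>134:
    z-= 8 if z>153 else 1
    robot.servo_line([x,y,z],feed=60 if z>150 else 20)
    o=robot.observe(); f=np.array(o["contact_force"])-f0
    if np.abs(f).max()>1.0: print(z,np.round(o["tcp_pos"],1),f.round(2))
    if f[2]>3 or np.hypot(f[0],f[1])>6: break
print("end",z,f.round(2),o["grip_width"]*92,o["t"])
E
python3 d.py 657 232
```

```text
f0 [ 0.31  0.08 -0.92]
150 [657.  232.  149.9] [ 0.07 -1.22  0.11]
149 [657. 232. 149.] [-1.16 -0.21  0.67]
146 [657.  232.  145.9] [-0.11 -1.06 -0.43]
137 [657.1 232.2 137.6] [-1.44 -1.07  4.62]
end 137 [-1.44 -1.07  4.62] 31.52189377627065 18.9
```

```bash
cat > c.py <<'E'
from h import *
import sys
n,x,y=sys.argv[1],float(sys.argv[2]),float(sys.argv[3])
for c in("scene","top","wrist"):
    viewer.read_camera(c); i=viewer.camera_info(c)
    for k in (n+"_tube_cap",n+"_tube"):
      for d in viewer.pinpoint(k,c):
        w=world(d["at"],i)
        if np.hypot(w[0]-x,w[1]-y)<40: print(c,k,round(d["confidence"],2),w.round(1))
E
python3 c.py wide 657 232
```

```text
scene wide_tube 0.9 [656.5 233.1  42.8]
top wide_tube 0.52 [659.4 232.6   0.8]
wrist wide_tube_cap 0.69 [654.5 231.9 158.1]
wrist wide_tube 0.92 [654.3 231.3  50.6]
```

Contact is at the floor: cap z is about 158 against 162 expected, and origin about 50.6 against 51.9. Releasing, then fetching the slim tube.

```bash
cat > r.py <<'E'
from h import *
t=np.array(robot.observe()["tcp_pos"])
robot.servo_line(t+[0,0,.5],feed=10); grip(.62); robot.hold(.2); robot.servo_line(t+[0,0,70],feed=100); robot.servo_line([t[0],t[1],365],feed=220)
print(robot.observe()["t"])
E
python3 r.py; python3 - <<'E'
from h import *
p=np.array([608.4,-172.4,-.185]); R=tubepose(p,0); cap=Rz(p[2])@M["slim_tube_cap"]+[p[0],p[1],0]
b=best(cap-R[:,2]*90+[0,0,60],R)[0]; print(b[0],b[2]); robot.movep(cap-R[:,2]*90+[0,0,60],b[1]); grip(.5)
i=viewer.camera_info("wrist"); save("wrist","w3.png"); obs=[]
for n in M:
  for d in viewer.pinpoint(n,"wrist"): obs.append((n,world(d["at"],i)))
print(fitrack(obs,p),robot.observe()["t"])
E
python3 c.py wide 657 232
```

```text
22.0667
1.1392817517656748 [ 1.32  0.01 -1.04  2.06 -0.07  0.59 -1.43]
(array([ 6.09256857e+02, -1.74200982e+02, -1.69678684e-01]), [('rack', [0.0, 4.2, 0.7]), ('slim_tube_cap', [-1.1, 0.4, 4.5]), ('slim_tube_foot', [0.8, -3.7, 1.7]), ('slim_tube', [1.5, -0.5, 0.7]), ('short_tube', [-1.2, -0.1, -2.2])]) 24.4167
scene wide_tube_cap 0.57 [654.1 234.6 152.5]
scene wide_tube 0.78 [658.9 234.6  44.4]
scene wide_tube 0.17 [654.4 230.5  13. ]
top wide_tube_cap 0.56 [658.  231.8 159. ]
top wide_tube 0.78 [660.6 227.   43.4]
wrist wide_tube 0.63 [654.  231.8  51.6]
```

View pics/w3.png

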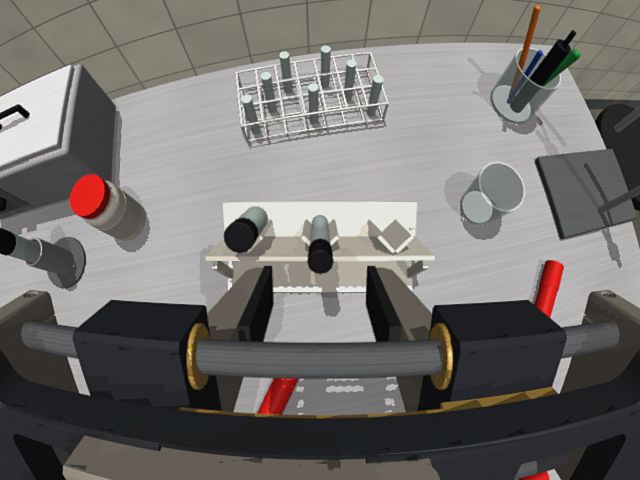

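The wide tube stands in its cup at the left edge (20,245). The slim tube at (320,258) is centred between the fingers at (255,300) and (385,300), so I grasp it and carry it to the narrow cup.

```bash
python3 g.py slim_tube .5 15 && python3 m.py narrow 494 138 w4 && python3 - <<'E'
from h import *
i=viewer.camera_info("wrist"); t=np.array(robot.observe()["tcp_pos"])
cs=[]
for (x,y),ro,ri in(((494,138),16,13),((657,232),21,18)): cs+=[(circ(x,y,87,ro),(0,0,255)),(circ(x,y,87,ri),(0,255,255)),(circ(x,y,0,42),(255,0,0))]
f=t[2]-126
for dz in (3,10,60,130): cs.append((circ(t[0],t[1],f+dz,np.sqrt(100-(10-min(dz,10))**2)),(0,255,0)))
overlay("w4.png","o4.png",i,cs,(225,150,425,300),4)
E
```

```text
F [-0.2  0.4  0.4]
w 21.7998366304455 14.999012053012848 [-0.3  0.2  0.8]
w 21.602774957519856 [-0.7  0.4 -0.6] 28.0917 [ 1.25  0.13 -1.04  2.14  0.19  0.46 -1.66]
1.0230335676289515 -0.20000000000000018 [ 0.42  0.27 -0.89  1.79  0.23  1.19 -2.31]
narrow_cup 0.91 [496.1 136.9  -2.4]
narrow_cup_floor 0.71 [494.  137.5  11.7]Traceback (most recent call last):
  File "m.py", line 18, in <module>
    for d in viewer.pinpoint(n,"wrist"):
             ~~~~~~~~~~~~~~~^^^^^^^^^^^
ValueError: it knows: beaker, bottle, brush, dishes, narrow_cup, narrow_cup_floor, rack, short_tube, slim_tube, slim_tube_cap, slim_tube_foot, wide_cup, wide_cup_floor, wide_tube, wide_tube_cap, wide_tube_foot
```

```bash
python3 - <<'E'
from h import *
i=viewer.camera_info("wrist"); t=np.array(robot.observe()["tcp_pos"]); print(t,robot.observe()["t"])
for n in("slim_tube_foot","slim_tube_cap","slim_tube"):
  for d in viewer.pinpoint(n,"wrist"):print(n,round(d["confidence"],2),world(d["at"],i).round(1))
cs=[]
for (x,y),ro,ri in(((494,138),16,13),((657,232),21,18)): cs+=[(circ(x,y,87,ro),(0,0,255)),(circ(x,y,87,ri),(0,255,255)),(circ(x,y,0,42),(255,0,0))]
f=t[2]-126
for dz in (3,10,60,130): cs.append((circ(t[0],t[1],f+dz,np.sqrt(100-(10-min(dz,10))**2)),(0,255,0)))
overlay("w4.png","o4.png",i,cs,(225,150,425,300),4)
E
```

```text
[494.18864822 138.08413021 280.40183005] 30.85
slim_tube_foot 0.84 [496.6 134.4 149. ]
slim_tube_foot 0.26 [494.  135.2  10.5]
slim_tube_cap 0.66 [495.6 137.8 301.8]
slim_tube 0.77 [495.1 133.7 174.4]
```

View pics/o4.png

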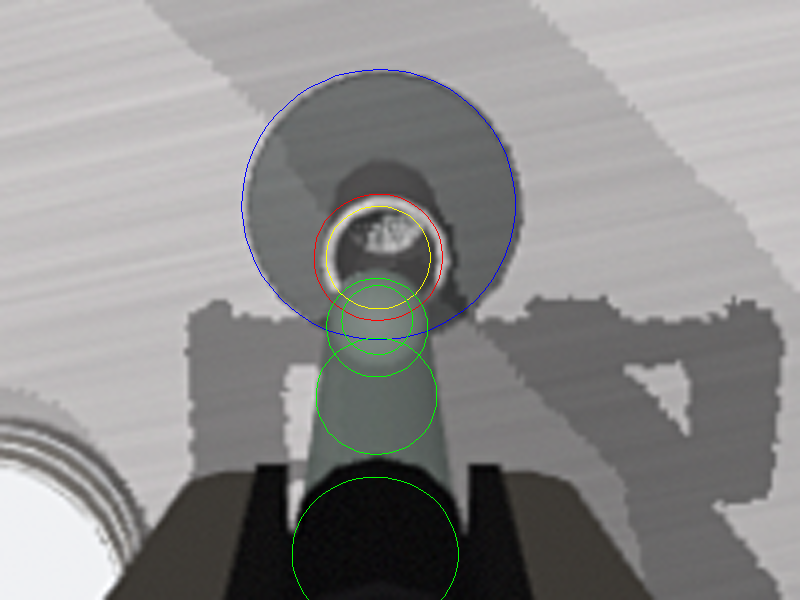

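The cup rim (drawn 314–443, seen about 323–450) lies around 1.5 mm to image-right of the tube; vertical alignment is good. I shift by that amount and lower.

```bash
XY=$(python3 -c "
from h import *
i=viewer.camera_info('wrist');v=np.array(i['R'])[0];q=np.array([494,138])+1.5*v[:2];print(*q.round(2))"); echo $XY; python3 d.py $XY && python3 c.py slim 494 138
```

```text
493.7 136.53
f0 [-0.48 -0.36 -0.87]
174 [493.4 136.4 173.5] [0.65 1.09 0.6 ]
166 [493.4 136.4 165.5] [0.13 1.49 0.28]
143 [493.6 136.5 142.9] [ 0.89 -0.41  1.05]
142 [493.6 136.5 141.9] [0.51 1.65 0.94]
140 [493.7 136.5 139.9] [1.44 0.59 0.11]
139 [493.7 136.5 138.9] [0.94 0.59 1.78]
137 [494.  136.6 137.3] [0.22 0.98 2.62]
136 [494.5 136.9 137. ] [-0.21 -0.01  9.21]
end 136 [-0.21 -0.01  9.21] 21.900158727774496 38.1917
scene slim_tube_cap 0.7 [492.4 139.2 156.8]
scene slim_tube_cap 0.54 [491.4 137.8  10.7]
wrist slim_tube_cap 0.62 [494.7 135.6 159.1]
wrist slim_tube 0.65 [492.1 132.1  32.9]
```

Floor contact is at the same height as for the wide tube. Releasing and checking.

```bash
python3 r.py; python3 c.py wide 657 232; python3 c.py slim 494 138; python3 - <<'E'
from h import *
a=save("scene","s5.png")[200:440,230:460]; b=save("top","t5.png")[130:330,180:440]
cv2.imwrite("pics/f.png",np.hstack([cv2.resize(a,(400,417)),cv2.resize(b,(400,417))])[:,:,::-1])
o=robot.observe();print(o["t"],np.round(o["tcp_pos"]),o["grip_width"])
E
```

```text
41.55
scene wide_tube_cap 0.88 [653.7 235.7 150.8]
scene wide_tube 0.67 [657.9 231.2  44.4]
wrist wide_tube_cap 0.98 [651.1 231.6 156.2]
wrist wide_tube 0.7 [656.1 231.7  49.1]
scene slim_tube_cap 0.78 [493.4 136.5 152.5]
wrist slim_tube_cap 0.62 [495.8 134.7 158.2]
wrist slim_tube 0.65 [496.9 133.2  32. ]
42.55 [495. 137. 365.] 0.6196193504637072
```

View pics/f.png

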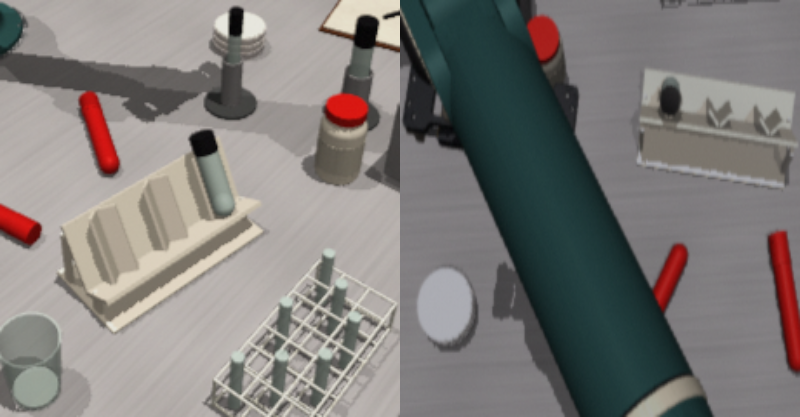

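The final crop shows the slim tube upright in the narrow cup (235,50) and the wide tube in the wide cup (365,60). The short tube is still in the rack (212,175), and the jar, dishes and beaker have not moved.

```bash
python3 -c "
from h import *
print(robot.job_done())"
```

```text
the job is handed in; nothing more can be done
None
```

The wide tube is in the wide cup and the slim tube in the narrow cup, each lowered until it touched the floor; I left the other items alone (brush not re-checked) and handed the job in at about 43 s of 72 s.

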